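# Feel a sample-transfer arm for its tight spot

## Task

Before this magnetic transfer arm goes back on the chamber, stroke its sliding magnet collar gently by hand through the full travel, first all the way to the front stop (the flange end, where the rod comes out) and then all the way back to the rear stop, feeling for the one place where it drags. Then bring the collar back onto that tight spot and leave it standing there, let go, so the place can be cleaned; push no harder than you must, so that the magnet never breaks away from the rod, and leave the other things on the bench alone.

Things in the scene. Friction and masses are not known exactly. Their poses are not given: they have to be found in the camera images.
- collar: Magnet collar, the sliding carriage: plain aluminium spool round the tube, 84 mm long. Waist (hand grip) 52 mm in diameter, 44 mm long; end flanges 64 mm in diameter, 20 mm long. Origin at its centre on the tube's axis, 110 mm above the bench; y along the tube towards the front. Only slides along the tube, with about 0.6 N of friction. The magnet pulls a rod along inside the tube.
- tube: Fixed level steel tube, 32 mm in diameter, in saddle clamps at both ends. Origin at mid-length on its axis, 110 mm above the bench; y along it towards the front, where a bolted flange 70 mm in diameter ends it and an 8 mm rod with a fork tip comes out, moving with the collar. One tight spot inside, unseen, about 30 mm long, its middle 40 mm or more from both stops, adds about 5 N (4 to 7) of drag either way.
- front_stop (a point): Where the collar's centre is when the rod's magnet meets the front stop inside the tube (tube y = +0.110). The stop is felt, not seen: the collar still stands 20 mm off the saddle clamp. Pushing on past it loads the magnetic coupling by about 1.2 N per mm; at 20 N the magnet breaks away from the rod.
- rear_stop (a point): Where the collar's centre is when the rod's magnet meets the rear stop (tube y = -0.110), felt in the same way. The coupling is a spring of 1.2 N per mm also on the tight spot: there the collar runs ahead of the rod by up to 6 mm; let go, it creeps back those few mm while the rod stays put.
- cradle: Fixed aluminium base plate under the tube, 120 x 470 mm, 12 mm high, long side along the tube. Origin at the centre of its underside, y towards the front. A saddle clamp stands on it at each end of the tube: 22 mm long along the tube, 56 mm across, top 130 mm above the bench, its inner face 172 mm from the middle of the tube.
- clamp_a: Bystander: aluminium flange clamp with wing nut, ring 66 mm across, 16 mm high, lying flat. Origin at the underside.
- clamp_b: Bystander: a second flange clamp, the same.
- blank_flange: Bystander: steel blank flange, 55 mm in diameter, 11 mm high. Origin at the underside.
- wrench: Bystander: steel wrench, 150 mm long, lying flat.
- grease_jar: Bystander: amber glass jar with a black lid, 54 mm in diameter, 50 mm high. Origin at the underside.
- acrylic_ring: Bystander: clear acrylic ring, 144 mm across, 55 mm high. Origin at the underside.
- screwdriver: Bystander: screwdriver, 190 mm long, lying flat.

How it is judged:
On the way, in this order (a step that is already met when the one before it is completed fails the run):
1. the collar has been run forward to the front stop (within 2 mm) (y of collar in the frame of tube above 0.108 m), for 0.1 s.
2. then back to the rear stop (within 2 mm) (y of collar in the frame of tube below -0.108 m), for 0.1 s.
At the end, for the whole second after the job is handed in: The collar stands still and released on the tight spot: the inner magnet's guide pad is within about 12 mm of the middle of the tight spot, where it presses on the tube with more than 6 N (about 10 N in full), away from both end stops (contact force between collar and tube above 6 N and y of collar in the frame of tube between -0.07 and 0.105 m and linear speed of collar below 0.005 m/s and contact force between each of the arm, the fingers and collar below 0.1 N); the robot touches nothing.
It fails at once if the rod was loaded beyond 20 N against a stop or the tight spot, so that the magnet broke away (contact force between collar and tube above 20 N).
It fails at once if one of the loose things on the bench was moved by more than 20 mm (distance of any of clamp_a, clamp_b, blank_flange, wrench, grease_jar, acrylic_ring, screwdriver from where it was at the start of the episode above 0.02 m).
It also fails if it takes over 72 s, if anything falls off the work surface, if the arm or the gripper's body presses on something with over 40 N, if the wrist force passes 120 N, or if a joint passes its speed limit or range.

## Robot

A 6-joint arm with a two-finger parallel gripper is mounted at the origin on the work surface. World frame = base frame: x ahead of the robot, y to its left, z up, the work surface at z = 0. Lengths are in m, angles in rad, forces in N, time in s.
With the tool pointing down it reaches from about 0.325 to 0.775 m from the base axis. Payload 5.5 kg.
Tool frame: the origin (TCP) lies midway between the tips of the shut fingers; the grasp point (between the pads) lies manip.pinch_z behind it (manip.pinch_z is the distance from the TCP to the grasp point, in m); x points along the fingers, z is the direction in which the jaws open and shut, and the axes are right-handed (so a half turn about x gives the same grasp; the last joint's range is limited). The gripper opens to 85 mm and grips with 20 to 120 N. Pads are 22 mm wide; open, the fingers measure 114 mm over their backs; the gripper's body (76 mm by 85 mm) begins 54 mm behind the grasp point. The pads swing forward as they close: fully open they stand 13 mm farther back than shut.
Start: joints at [-1.343, 0.091, 1.231, -0, 1.82, -0.057], TCP at [0.169, -0.576, 0.231] pointing down, gripper open.
Joint ranges: [-2.87, 2.87], [-0.86, 2.18], [0.17, 2.46], [-1.51, 4.65], [0.06, 2.69], [-2.65, 2.65]. Speed limits (rad/s): [2.57, 2.57, 3.01, 3.14, 3.14, 3.14].

## Interface

Orientations are given as [roll, pitch, yaw] about the fixed x, y, z axes, in that order (R = Rz(yaw) Ry(pitch) Rx(roll)).
In Python, from plant import manip, vision gives the robot as it stands.
- The arm moves only by the tool apply_moves, never from a script. Its argument "commands" is a list that holds one entry, the list of rows, each a list of 4 numbers: the shift along the tool's x, y, z in cm, then the turn about the tool's x in degrees. In form: [[[dx, dy, dz, yaw], ...]]. A call has 1 to 8 rows; each row shifts and turns the commanded pose from where the row before left it, along the tool's axes as they then stand; what a row does not reach is not made up. A row lasts 1/12 s, in which the tool goes at most 41.7 mm and 7.16 degrees, less where a joint would pass 70% of its speed; a pose out of reach is approached as far as the arm can. A call with a gripper value outside its range is refused whole. "gripper" is the finger opening in cm, from 0 to 8.54, set as the call begins (left out, the last holds). The fingers move at their own pace and stop on an object; "newtons" is the grip in N (left out, the last holds). Time passes only in rows, so rows that do not move let the fingers close. It gives the time, the measured TCP pose, the force and the opening at its end, in the units of the state.
- manip.read_state(): the state, without advancing time (a new reading comes with each control period).
- vision.grab_frame(name): name is "scene" or "top"; returns (picture, depth): 400x640x3 uint8, red, green, blue; 400x640 float32, m along the optical axis (not along the pixel's ray), 0 where there is no reading.
- vision.camera_params(name): a dict with "intrinsics" (3x3 intrinsics, pixels), "dist_coeffs" ([k1, k2, p1, p2, k3] as OpenCV has them; the pictures are not rectified), "R" (3x3) and "t" (3): a world point X has camera coordinates R X + t. Camera axes: x right, y down, z forward; pixel columns grow to the right and rows downward; lengths in m; the calibration is good to about 2 mm. A picture is of the moment at which its call begins. camera_params takes no time and is no camera call.
- manip.finish_job(): hands the job in, once; it reports no verdict.
The state is a dict: "time_s": time; "joints": joint angles; "joint_velocities": joint speeds; "joint_torque": joint torques, N m; "position": TCP position; "tcp_rot": TCP orientation; "ft_force": force on the tool from outside, world axes, zero at the start; "torque": the same for the moment, N m; "width": finger opening in m.
Only numpy, scipy, OpenCV 4.12 (cv2) and the standard library are available. Lean on these libraries where they do the work, as an engineer would, in place of code of your own. Each camera call takes 0.05 s, during which the arm holds its last target.

## Working session

There is one attempt and no reset: what is moved stays moved. The work goes in short steps, Python scripts to look and compute and a tool call to move; the robot and the scene stay as the last step left them, time stands still between calls to the robot, and variables do not carry over. Pictures are saved under pics/ and viewed, and the job is handed in when it is done.

Besides the shell and the picture viewer there is one more tool, called after ">>>" as name([rows], argument=value, ...), one row to a line, values as JSON. apply_moves: Moves the arm, as the interface text tells. Its arguments: {"type":"object","properties":{"commands":{"type":"array","items":{"type":"array","items":{"type":"array","items":{"type":"number"}}}},"gripper":{"type":"number"},"newtons":{"type":"number"}},"required":["commands"]}

```bash
ls; mkdir -p pics
python3 - <<'E'
from plant import manip, vision
import cv2,numpy as np
s=manip.read_state();print(s, manip.pinch_z)
for n in("scene","top"):
    p,d=vision.grab_frame(n);cv2.imwrite(f"pics/{n}0.png",p[:,:,::-1]);np.save(f"pics/{n}0.npy",d)
    print(n,vision.camera_params(n))
E
```

```text
pics
{'time_s': 0.0, 'joints': array([-1.34272660e+00,  9.18211495e-02,  1.23190386e+00,  3.07375668e-06,
        1.81979733e+00, -5.66904264e-02]), 'joint_velocities': array([ 0.00065848, -0.00020027, -0.00048655,  0.00113126,  0.00060124,
       -0.00146721]), 'joint_torque': array([ 5.09822930e-04, -4.58727157e+01, -4.18030035e+01, -9.69646158e-05,
        1.13716617e-02, -2.08463540e-06]), 'position': array([ 0.16849547, -0.5755531 ,  0.2301633 ]), 'tcp_rot': array([3.08335772, 1.56886664, 1.7973223 ]), 'ft_force': array([-0.07620472,  0.1054122 , -0.3096076 ]), 'torque': array([ 0.00134068, -0.04051199,  0.00156109]), 'width': 0.08524242084372148} 0.0187
scene {'intrinsics': array([[364.59936395,   0.        , 323.38039186],
       [  0.        , 364.59936395, 195.17671825],
       [  0.        ,   0.        ,   1.        ]]), 'dist_coeffs': array([-0.02828891,  0.        ,  0.        ,  0.        ,  0.        ]), 'R': array([[ 0.28390935,  0.95879787, -0.01010554],
       [ 0.51866125, -0.16242783, -0.83940914],
       [-0.80646512,  0.23307475, -0.54340608]]), 't': array([-0.19249877, -0.18645241,  1.43127795])}
top {'intrinsics': array([[506.33576439,   0.        , 330.71436161],
       [  0.        , 506.33576439, 198.23688069],
       [  0.        ,   0.        ,   1.        ]]), 'dist_coeffs': array([-0.1178992,  0.       ,  0.       ,  0.       ,  0.       ]), 'R': array([[ 1.80605166e-02, -9.99836887e-01, -1.32319130e-04],
       [-9.99014515e-01, -1.80402949e-02, -4.05529977e-02],
       [ 4.05439959e-02,  8.64596818e-04, -9.99177380e-01]]), 't': array([0.04460488, 0.54825607, 1.43818956])}
```

View pics/scene0.png

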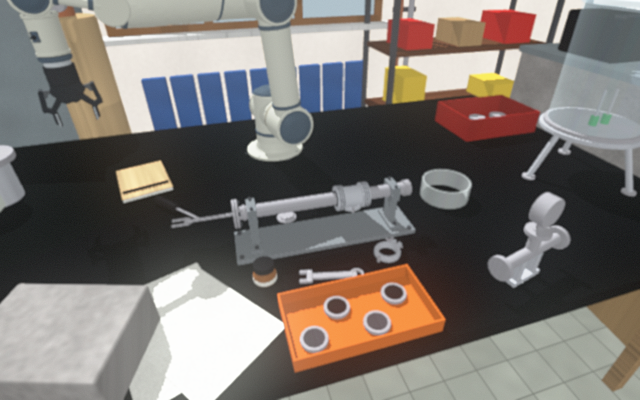

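View pics/top0.png

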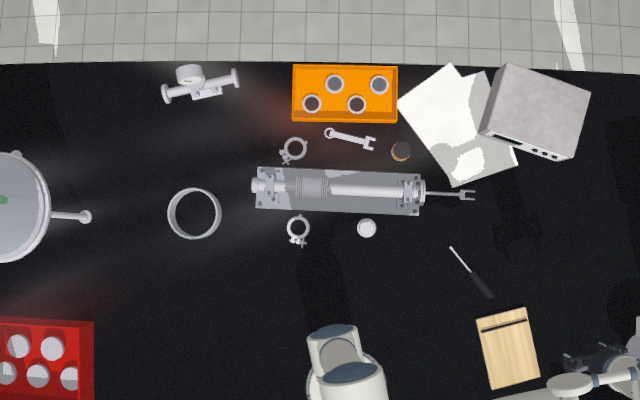

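The top view shows the tube running from about (255,185) to (425,192). The front flange and fork are on the right, which is −y in world, and the collar is near (313,187). Next I'll measure the tube axis.

```bash
cat > h.py <<'E'
from plant import manip, vision
import cv2,numpy as np
def cloud(n,d):
    c=vision.camera_params(n);v,u=np.mgrid[0:400,0:640]
    uv=np.stack([u,v],-1).reshape(-1,1,2).astype(float)
    xy=cv2.undistortPoints(uv,c["intrinsics"],c["dist_coeffs"]).reshape(400,640,2)
    P=np.dstack([xy*d[...,None],d])
    return (P-c["t"])@c["R"]
E
python3 - <<'E'
from h import *
W=cloud("top",np.load("pics/top0.npy"))
for col in range(246,480,3):
    c=W[165:215,col]; m=(c[:,2]>0.09)&(c[:,2]<0.2)
    if m.sum(): 
        q=c[m]; print(col,np.round([q[:,1].mean(),q[:,0].min(),q[:,0].max(),q[:,0].mean(),q[:,2].max(),m.sum()],4))
# base plate
m=(W[...,2]>0.006)&(W[...,2]<0.02); m[:150]=0;m[230:]=0;m[:,:245]=0;m[:,440:]=0
pts=W[m][:,:2]; 
print(cv2.minAreaRect(pts.astype(np.float32)))
# heights near
big=cv2.imread("pics/top0.png")[140:260,230:490];cv2.imwrite("pics/crop.png",cv2.resize(big,None,fx=3,fy=3,interpolation=2))
E
```

```text
252 [ 0.2632  0.5561  0.5928  0.5739  0.133  15.    ]
255 [ 0.2552  0.556   0.5969  0.5745  0.1357 15.    ]
258 [ 0.2483  0.5568  0.5935  0.5747  0.1278 15.    ]
261 [ 0.2399  0.5592  0.5881  0.5733  0.1269 12.    ]
264 [ 0.232   0.5597  0.5881  0.5735  0.1258 12.    ]
267 [ 0.2229  0.5468  0.6008  0.5731  0.1391 22.    ]
270 [ 0.215   0.5466  0.6011  0.5733  0.1369 22.    ]
273 [ 0.2077  0.5467  0.6013  0.5737  0.1332 22.    ]
276 [ 0.1998  0.5595  0.5891  0.5739  0.1334 12.    ]
279 [ 0.1921  0.5601  0.5893  0.5742  0.1279 12.    ]
282 [ 0.1838  0.5573  0.5858  0.5715  0.1287 12.    ]
285 [ 0.176   0.5579  0.5866  0.5718  0.1304 12.    ]
288 [ 0.168   0.5578  0.587   0.5719  0.1289 12.    ]
291 [ 0.16    0.5576  0.5871  0.572   0.131  12.    ]
294 [ 0.1521  0.558   0.5869  0.5721  0.1286 12.    ]
297 [ 0.1433  0.5419  0.6035  0.5715  0.1424 24.    ]
300 [ 0.1355  0.5423  0.6031  0.5717  0.1456 24.    ]
303 [ 0.1279  0.543   0.6004  0.5708  0.1403 23.    ]
306 [ 0.1199  0.5476  0.5952  0.5709  0.1384 19.    ]
309 [ 0.112   0.5479  0.5958  0.571   0.1374 19.    ]
312 [ 0.1041  0.5457
[... 2398 characters left out ...]
444 [-0.2484  0.5577  0.5624  0.56    0.1187  3.    ]
447 [-0.2562  0.5575  0.5628  0.5601  0.1182  3.    ]
450 [-0.2651  0.5577  0.5631  0.5604  0.1138  3.    ]
453 [-0.2729  0.5577  0.5631  0.5605  0.1164  3.    ]
456 [-0.2813  0.5578  0.5635  0.5607  0.1166  3.    ]
459 [-0.2894  0.553   0.5662  0.5595  0.1178  6.    ]
462 [-0.2973  0.5476  0.5717  0.5596  0.1198 10.    ]
465 [-0.3054  0.5475  0.5717  0.5597  0.1177  4.    ]
468 [-0.3141  0.5477  0.5721  0.56    0.1166  4.    ]
471 [-0.3225  0.5481  0.5696  0.5588  0.1135  4.    ]
474 [-0.3301  0.5453  0.5695  0.5575  0.1159  4.    ]
((0.5738294720649719, 0.02162003517150879), (0.22804372012615204, 0.5619249939918518), 1.0885658264160156)
```

View pics/crop.png

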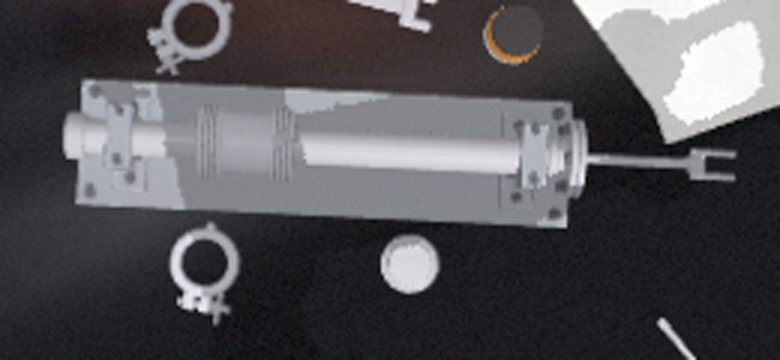

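Run:
```python
from h import *
from scipy.spatial.transform import Rotation as R
W=cloud("top",np.load("pics/top0.npy"))
P=[]
for col in list(range(276,296))+list(range(330,400)):
    c=W[165:215,col]; m=(c[:,2]>0.112)&(c[:,2]<0.2); q=c[m]
    P.append([q[:,1].mean(),(q[:,0].min()+q[:,0].max())/2])
P=np.array(P);f=np.polyfit(P[:,0],P[:,1],1);print("top x=a*y+b",f,np.degrees(np.arctan(f[0])))
# edges of wide pieces: count of pixels above z .09
for col in list(range(262,278))+list(range(294,300))+list(range(324,332))+list(range(396,418)):
    c=W[165:215,col]; m=(c[:,2]>0.115)&(c[:,2]<0.2)
    print(col,m.sum(),round(c[m,1].mean(),4),end=' | ')
# scene camera check: top ridge of the tube
W2=cloud("scene",np.load("pics/scene0.npy"))
m=(W2[...,2]>0.10)&(W2[...,2]<0.135)&(abs(W2[...,0]-0.568)<0.03)&(W2[...,1]>-0.12)&(W2[...,1]<0.04)
q=W2[m]; print("\nscene",len(q))
from scipy.optimize import least_squares
def res(p): return np.hypot(q[:,0]-(p[0]+p[1]*q[:,1]),q[:,2]-p[2])-0.016
r=least_squares(res,[0.568,0.028,0.11],loss='soft_l1',f_scale=0.002);print(r.x,np.median(abs(res(r.x))))
m=(W2[...,2]>0.10)&(W2[...,2]<0.15)&(abs(W2[...,0]-0.568)<0.05)
s=manip.read_state();M=R.from_euler('xyz',s['tcp_rot']).as_matrix();print(M.round(4), s['position'])
```

```text
top x=a*y+b [0.02850423 0.56783283] 1.632730110308137
262 11 0.2369 | 263 11 0.2345 | 264 11 0.2318 | 265 19 0.2282 | 266 20 0.2254 | 267 21 0.2227 | 268 21 0.2201 | 269 21 0.2175 | 270 21 0.2149 | 271 20 0.2123 | 272 22 0.2097 | 273 21 0.2076 | 274 12 0.2052 | 275 12 0.2024 | 276 12 0.1998 | 277 12 0.1972 | 294 11 0.152 | 295 14 0.1489 | 296 22 0.1458 | 297 24 0.1433 | 298 24 0.1407 | 299 23 0.138 | 324 23 0.0725 | 325 23 0.0698 | 326 23 0.0672 | 327 18 0.0647 | 328 12 0.062 | 329 12 0.0594 | 330 12 0.0568 | 331 11 0.0541 | 396 10 -0.1179 | 397 11 -0.1206 | 398 12 -0.1235 | 399 11 -0.1262 | 400 12 -0.1286 | 401 11 -0.1316 | 402 11 -0.134 | 403 19 -0.1369 | 404 22 -0.1384 | 405 22 -0.141 | 406 22 -0.1436 | 407 22 -0.1461 | 408 22 -0.1488 | 409 22 -0.1515 | 410 21 -0.1541 | 411 21 -0.1569 | 412 15 -0.16 | 413 13 -0.1631 | 414 13 -0.1656 | 415 13 -0.1684 | 416 10 -0.1711 | 417 15 -0.1741 | 
scene 813
[0.57002803 0.02987035 0.10921313] 0.0007651612382952172
[[-4.000e-04  9.597e-01  2.810e-01]
 [ 1.800e-03  2.810e-01 -9.597e-01]
 [-1.000e+00  2.000e-04 -1.800e-03]] [ 0.16854039 -0.5755681   0.23021442]
```

>>> apply_moves([
  [[0, 0, 0, -7.1], [0, 0, 0, -7.1], [0, 0, 0, -7.1], [0, 0, 0, -7.1], [0, 0, 0, -7.1], [0, 0, 0, -7.1], [0, 0, 0, -7.1], [0, 0, 0, -7.1]],
], gripper=8.5, newtons=20)

```text
time_s: 0.77
position: [0.1685, -0.5757, 0.2306]
tcp_rot: [2.092, 1.57, 1.804]
ft_force: [0.8, -0.3, -0.5]
width: 0.0851
```

>>> apply_moves([
  [[0, 0, 0, -7.1], [0, 0, 0, -7.1], [0, 0, 0, -1.05], [0, 0, 0, 0], [0, 0, 0, 0]],
])

```text
time_s: 1.18
position: [0.1686, -0.5758, 0.2309]
tcp_rot: [1.83, 1.57, 1.798]
ft_force: [-0.6, -0.1, 0.2]
width: 0.0852
```

```bash
cat > st.py <<'E'
from h import *
from scipy.spatial.transform import Rotation as R
import sys
s=manip.read_state();M=R.from_euler('xyz',s['tcp_rot']).as_matrix();p=s['position']
print(round(s['time_s'],2),M.round(4).tolist(),p.round(4),s['ft_force'].round(2),s['torque'].round(3),round(s['width'],4))
if len(sys.argv)>1:
    t=np.array([float(v) for v in sys.argv[1:4]]);print("tool shift cm",(M.T@(t-p)*100).round(2))
E
python3 st.py 0.5712 0.1055 0.23
```

```text
1.18 [[-0.0001, 0.0319, 0.9995], [0.0006, 0.9995, -0.0319], [-1.0, 0.0006, -0.0001]] [ 0.1686 -0.5758  0.2309] [-0.6  -0.14  0.17] [ 0.003  0.023 -0.026] 0.0852
tool shift cm [ 0.13 69.38 38.07]
```

>>> apply_moves([
  [[0, 2, 1, 0], [0, 3.4, 1.9, 0], [0, 3.4, 1.9, 0], [0, 3.4, 1.9, 0], [0, 3.4, 1.9, 0], [0, 3.4, 1.9, 0], [0, 3.4, 1.9, 0], [0, 3.4, 1.9, 0]],
])

```text
time_s: 1.85
position: [0.3193, -0.3203, 0.2314]
tcp_rot: [-0.708, 1.57, -0.74]
ft_force: [0.7, -0.4, -0.1]
width: 0.0851
```

>>> apply_moves([
  [[0, 3.4, 1.9, 0], [0, 3.4, 1.9, 0], [0, 3.4, 1.9, 0], [0, 3.4, 1.9, 0], [0, 3.4, 1.9, 0], [0, 3.4, 1.9, 0], [0, 3.4, 1.9, 0], [0, 3.4, 1.9, 0]],
])

```text
time_s: 2.52
position: [0.4791, -0.0525, 0.2315]
tcp_rot: [-0.271, 1.57, -0.302]
ft_force: [0.9, -0.8, -0.5]
width: 0.0853
```

>>> apply_moves([
  [[0, 3.4, 1.9, 0], [0, 3.4, 1.9, 0], [0, 3.4, 1.9, 0], [0, 3.0, 1.7, 0], [0, 2, 1, 0], [0, 0, 0, 0], [0, 0, 0, 0]],
])

```text
time_s: 3.1
position: [0.5668, 0.0959, 0.2305]
tcp_rot: [-2.81, 1.569, -2.838]
ft_force: [-0.7, -0.7, -0.1]
width: 0.0849
```

```bash
python3 st.py 0.5712 0.1055 0.0913
```

```text
3.1 [[-0.0015, 0.0284, 0.9996], [-0.0005, 0.9996, -0.0284], [-1.0, -0.0005, -0.0015]] [0.5668 0.0959 0.2305] [-0.69 -0.73 -0.13] [0.007 0.014 0.057] 0.0849
tool shift cm [13.92  0.98  0.43]
```

>>> apply_moves([
  [[2, 0.5, 0.2, 0], [2, 0.48, 0.23, 0], [0, 0, 0, 0], [0, 0, 0, 0]],
])

```text
time_s: 3.43
position: [0.5705, 0.1035, 0.1904]
tcp_rot: [-2.839, 1.568, -2.869]
ft_force: [0.2, 0.5, -0.2]
width: 0.085
```

```bash
python3 st.py 0.5712 0.1055 0.0913
python3 - <<'E'
from h import *
out=[]
for n,(r0,r1,c0,c1) in dict(scene=(120,260,220,440),top=(140,240,230,450)).items():
    p,d=vision.grab_frame(n);np.save(f"pics/{n}1.npy",d);out.append(cv2.resize(p[r0:r1,c0:c1,::-1],None,fx=3,fy=3)[:300 if n=="top" else 420])
cv2.imwrite("pics/v1.png",np.vstack([cv2.resize(o,(600,int(o.shape[0]*600/o.shape[1]))) for o in out])[:600])
E
```

```text
3.43 [[-0.0027, 0.0305, 0.9995], [-0.0008, 0.9995, -0.0305], [-1.0, -0.0008, -0.0027]] [0.5705 0.1035 0.1904] [ 0.18  0.46 -0.24] [ 0.001  0.03  -0.006] 0.085
tool shift cm [9.91 0.21 0.09]
```

View pics/v1.png

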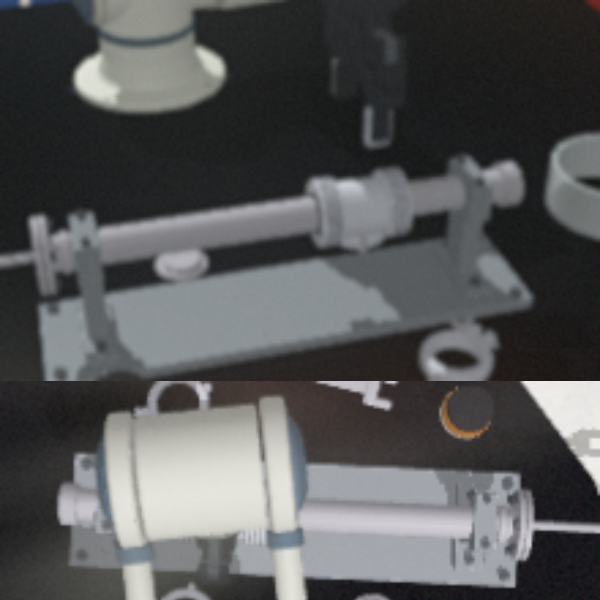

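>>> apply_moves([
  [[2, 0.1, 0.05, 0], [2, 0.1, 0, 0], [2, 0, 0, 0], [2, 0, 0, 0], [1.5, 0, 0, 0], [0.6, 0, 0, 0], [0, 0, 0, 0], [0, 0, 0, 0]],
])

```text
time_s: 4.2
position: [0.5726, 0.1064, 0.0919]
tcp_rot: [0.108, 1.569, 0.079]
ft_force: [-0.2, 0.3, 0.1]
width: 0.0848
```

```bash
python3 st.py 0.5712 0.1055 0.088
python3 - <<'E'
from h import *
p,d=vision.grab_frame("scene");cv2.imwrite("pics/v2.png",cv2.resize(p[120:260,220:440,::-1],None,fx=3.5,fy=3.5,interpolation=2))
np.save("pics/s2.npy",d)
E
```

```text
4.2 [[0.0019, 0.0291, 0.9996], [0.0001, 0.9996, -0.0291], [-1.0, 0.0002, 0.0019]] [0.5726 0.1064 0.0919] [-0.18  0.34  0.05] [-0.048 -0.072  0.086] 0.0848
tool shift cm [ 0.39 -0.1  -0.14]
```

View pics/v2.png

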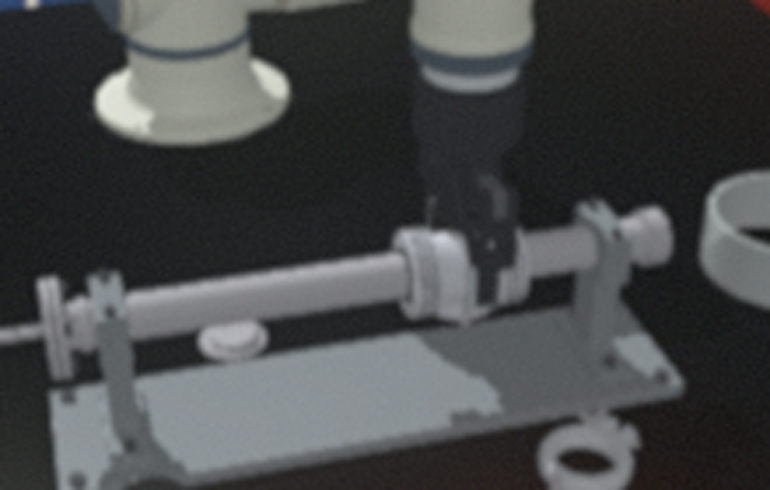

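Run:
```python
from h import *
for f in("pics/scene1.npy","pics/s2.npy"):
    W=cloud("scene",np.load(f))
    x,y,z=W[...,0],W[...,1],W[...,2]
    r=np.hypot(x-(0.5690+0.029*y),z-0.1095)
    for lo,hi in((.0285,.0345),(.0235,.0285)):
        m=(r>lo)&(r<hi)&(y>0.03)&(y<0.18)&(x>.55)&(z<0.15)&(z>0.07); h,e=np.histogram(y[m],np.arange(.03,.18,.004));print(f,lo,[(round(a,3),int(b)) for a,b in zip(e,h) if b])
    m=(x>.605)&(x<.65)&(z>.075)&(z<.14)&(y>.06)&(y<.15); q=W[m]
    if len(q): print("finger",len(q),np.percentile(q,[5,50,95],axis=0).round(4))
```

```text
pics/scene1.npy 0.0285 [(np.float64(0.062), 41), (np.float64(0.066), 37), (np.float64(0.07), 37), (np.float64(0.074), 38), (np.float64(0.078), 36), (np.float64(0.082), 11), (np.float64(0.086), 1), (np.float64(0.09), 2), (np.float64(0.094), 1), (np.float64(0.106), 3), (np.float64(0.11), 1), (np.float64(0.114), 1), (np.float64(0.118), 2), (np.float64(0.122), 3), (np.float64(0.126), 41), (np.float64(0.13), 30), (np.float64(0.134), 39), (np.float64(0.138), 31), (np.float64(0.142), 40), (np.float64(0.146), 6)]
pics/scene1.npy 0.0235 [(np.float64(0.058), 1), (np.float64(0.062), 23), (np.float64(0.082), 6), (np.float64(0.086), 32), (np.float64(0.09), 26), (np.float64(0.094), 31), (np.float64(0.098), 26), (np.float64(0.102), 31), (np.float64(0.106), 33), (np.float64(0.11), 27), (np.float64(0.114), 24), (np.float64(0.118), 28), (np.float64(0.122), 30), (np.float64(0.126), 18)]
finger 32 [[0.6051 0.0679 0.1012]
 [0.6057 0.1319 0.1106]
 [0.6075 0.1444 0.1188]]
pics/s2.npy 0.0285 [(np.float64(0.062), 37), (np.float64(0.066), 41), (np.float64(0.07), 35), (np.float64(0.074), 38), (np.float64(0.078), 33), (np.float64(0.082), 9), (np.float64(0.09), 3), (np.float64(0.094), 2), (np.float64(0.098), 2), (np.float64(0.122), 1), (np.float64(0.126), 15), (np.float64(0.13), 12), (np.float64(0.134), 12), (np.float64(0.138), 22), (np.float64(0.142), 25), (np.float64(0.146), 3)]
pics/s2.npy 0.0235 [(np.float64(0.062), 25), (np.float64(0.082), 3), (np.float64(0.086), 33), (np.float64(0.09), 28), (np.float64(0.094), 27), (np.float64(0.098), 29), (np.float64(0.102), 23), (np.float64(0.106), 2), (np.float64(0.122), 1)]
finger 136 [[0.6051 0.0783 0.1042]
 [0.6245 0.1056 0.1187]
 [0.632  0.1421 0.1377]]
```

>>> apply_moves([
  [[0.35, 0, 0, 0], [0, 0, 0, 0], [0, 0, 0, 0], [0, 0, 0, 0], [0, 0, 0, 0], [0, 0, 0, 0]],
], gripper=5.6, newtons=20)

```text
time_s: 4.75
position: [0.5721, 0.1067, 0.0869]
tcp_rot: [-0.089, 1.571, -0.117]
ft_force: [-0.4, 0.9, 0.7]
width: 0.0562
```

```bash
python3 st.py
```

```text
4.75 [[0.0002, 0.0285, 0.9996], [-0.0, 0.9996, -0.0285], [-1.0, -0.0, 0.0002]] [0.5721 0.1067 0.0869] [-0.36  0.91  0.72] [-0.023 -0.01  -0.062] 0.0562
```

>>> apply_moves([
  [[0, 0, 0, 0], [0, 0, 0, 0], [0, 0, 0, 0]],
], gripper=5.0)

```text
time_s: 5.0
position: [0.5711, 0.1069, 0.0871]
tcp_rot: [3.141, 1.569, 3.113]
ft_force: [-4.5, -0.4, 4.6]
width: 0.0515
```

>>> apply_moves([
  [[0, 0, 0, 0], [0, 0, 0, 0]],
])

```text
time_s: 5.17
position: [0.5711, 0.1069, 0.0872]
tcp_rot: [-3.139, 1.569, 3.116]
ft_force: [-5.4, -0.2, 4.7]
width: 0.0515
```

>>> apply_moves([
  [[0, 0, 0, 0], [0, 0, 0, 0]],
])

```text
time_s: 5.33
position: [0.5711, 0.1069, 0.0872]
tcp_rot: [-3.139, 1.569, 3.116]
ft_force: [-4.5, 0.3, 3.9]
width: 0.0512
```

>>> apply_moves([
  [[-0.05, 0, -0.1, 0], [0, 0, 0, 0], [0, 0, 0, 0]],
])

```text
time_s: 5.58
position: [0.5711, 0.1068, 0.0872]
tcp_rot: [0.588, 1.57, 0.559]
ft_force: [0.6, 0.6, 0.4]
width: 0.0512
```

>>> apply_moves([
  [[0, -0.3, 0, 0], [0, -0.3, 0, 0], [0, -0.2, 0, 0], [0, 0, 0, 0]],
])

```text
time_s: 5.92
position: [0.5708, 0.0979, 0.0872]
tcp_rot: [-1.515, 1.57, -1.544]
ft_force: [2.1, -0.1, -0.9]
width: 0.0514
```

>>> apply_moves([
  [[0, -0.3, 0, 0], [0, -0.3, 0, 0], [0, -0.2, 0, 0], [0, 0, 0, 0]],
])

```text
time_s: 6.25
position: [0.5706, 0.09, 0.0872]
tcp_rot: [-1.461, 1.57, -1.49]
ft_force: [2.4, -1.7, -1.2]
width: 0.0514
```

>>> apply_moves([
  [[0, -0.3, 0, 0], [0, -0.3, 0, 0], [0, -0.2, 0, 0], [0, 0, 0, 0]],
])

```text
time_s: 6.58
position: [0.5704, 0.0821, 0.0872]
tcp_rot: [-1.248, 1.57, -1.277]
ft_force: [3.7, -1.2, -2.2]
width: 0.0511
```

>>> apply_moves([
  [[0.03, -0.3, 0.07, 0], [0, -0.3, 0.01, 0], [0, -0.2, 0, 0], [0, 0, 0, 0]],
])

```text
time_s: 6.92
position: [0.5702, 0.0742, 0.0871]
tcp_rot: [-2.787, 1.569, -2.815]
ft_force: [-4.8, 0.0, 1.9]
width: 0.0514
```

>>> apply_moves([
  [[0, -0.3, 0.01, 0], [0, -0.3, 0.01, 0], [0, -0.2, 0, 0], [0, 0, 0, 0]],
])

```text
time_s: 7.25
position: [0.57, 0.0663, 0.0871]
tcp_rot: [-2.918, 1.569, -2.947]
ft_force: [-6.3, -1.1, 4.5]
width: 0.0514
```

>>> apply_moves([
  [[0, -0.3, 0.01, 0], [0, -0.3, 0.01, 0], [0, -0.2, 0, 0], [0, 0, 0, 0]],
])

```text
time_s: 7.58
position: [0.5697, 0.0583, 0.0871]
tcp_rot: [-2.962, 1.568, -2.991]
ft_force: [-7.3, 0.0, 4.3]
width: 0.0512
```

>>> apply_moves([
  [[-0.04, -0.3, -0.06, 0], [0, -0.3, 0, 0], [0, -0.2, 0, 0], [0, 0, 0, 0]],
])

```text
time_s: 7.92
position: [0.5695, 0.0501, 0.0871]
tcp_rot: [-2.693, 1.569, -2.722]
ft_force: [-5.1, 0.1, 1.2]
width: 0.0513
```

>>> apply_moves([
  [[0, -0.3, 0.01, 0], [0, -0.3, 0, 0], [0, -0.2, 0, 0], [0, 0, 0, 0]],
])

```text
time_s: 8.25
position: [0.5693, 0.0429, 0.0872]
tcp_rot: [2.721, 1.569, 2.693]
ft_force: [-5.6, 2.4, 1.6]
width: 0.0518
```

>>> apply_moves([
  [[0, -0.3, 0.01, 0], [0, -0.3, 0, 0], [0, -0.2, 0, 0], [0, 0, 0, 0]],
])

```text
time_s: 8.58
position: [0.5691, 0.036, 0.0871]
tcp_rot: [2.15, 1.568, 2.123]
ft_force: [-5.7, 6.0, 1.1]
width: 0.0515
```

>>> apply_moves([
  [[0, -0.2, -0.04, 0], [0, -0.2, 0, 0], [0, 0, 0, 0]],
])

```text
time_s: 8.83
position: [0.569, 0.0322, 0.0872]
tcp_rot: [1.825, 1.568, 1.797]
ft_force: [-3.4, 5.2, -0.1]
width: 0.0514
```

>>> apply_moves([
  [[0, -0.2, 0, 0], [0, -0.2, 0, 0], [0, 0, 0, 0]],
])

```text
time_s: 9.08
position: [0.5689, 0.0281, 0.0872]
tcp_rot: [1.841, 1.568, 1.814]
ft_force: [-3.4, 5.6, 0.7]
width: 0.0512
```

>>> apply_moves([
  [[0, -0.2, 0, 0], [0, -0.2, 0, 0], [0, 0, 0, 0]],
])

```text
time_s: 9.33
position: [0.5688, 0.0241, 0.0872]
tcp_rot: [1.856, 1.568, 1.828]
ft_force: [-3.3, 5.0, 0.9]
width: 0.0515
```

>>> apply_moves([
  [[0, -0.2, 0, 0], [0, -0.2, 0, 0], [0, 0, 0, 0]],
])

```text
time_s: 9.58
position: [0.5686, 0.0194, 0.0872]
tcp_rot: [2.202, 1.57, 2.174]
ft_force: [-4.2, 1.2, -0.6]
width: 0.0515
```

>>> apply_moves([
  [[0, -0.2, 0, 0], [0, -0.2, 0, 0], [0, 0, 0, 0]],
])

```text
time_s: 9.83
position: [0.5685, 0.014, 0.0871]
tcp_rot: [-2.307, 1.57, -2.335]
ft_force: [-4.7, -0.3, -0.4]
width: 0.0517
```

>>> apply_moves([
  [[0, -0.2, 0, 0], [0, -0.2, 0, 0], [0, 0, 0, 0]],
])

```text
time_s: 10.08
position: [0.5684, 0.0101, 0.0872]
tcp_rot: [-2.444, 1.57, -2.472]
ft_force: [-5.0, -0.0, -0.4]
width: 0.0516
```

>>> apply_moves([
  [[0, -0.3, -0.04, 0], [0, -0.4, 0, 0], [0, -0.3, 0, 0], [0, 0, 0, 0]],
])

```text
time_s: 10.42
position: [0.5681, -0.0003, 0.0872]
tcp_rot: [-1.369, 1.57, -1.398]
ft_force: [-1.3, -0.8, -2.9]
width: 0.0512
```

>>> apply_moves([
  [[0, -0.3, 0, 0], [0, -0.4, 0, 0], [0, -0.3, 0, 0], [0, 0, 0, 0]],
])

```text
time_s: 10.75
position: [0.5678, -0.0102, 0.0872]
tcp_rot: [-1.335, 1.57, -1.364]
ft_force: [-0.1, -0.2, -3.8]
width: 0.0516
```

>>> apply_moves([
  [[0, -0.3, 0, 0], [0, -0.4, 0, 0], [0, -0.3, 0, 0], [0, 0, 0, 0]],
])

```text
time_s: 11.08
position: [0.5675, -0.0201, 0.0872]
tcp_rot: [-1.401, 1.57, -1.43]
ft_force: [0.6, -1.0, -4.9]
width: 0.0516
```

>>> apply_moves([
  [[0, -0.3, 0, 0], [0, -0.4, 0, 0], [0, -0.3, 0, 0], [0, 0, 0, 0]],
])

```text
time_s: 11.42
position: [0.5672, -0.0301, 0.0872]
tcp_rot: [-1.353, 1.57, -1.382]
ft_force: [2.1, -0.7, -7.4]
width: 0.0511
```

>>> apply_moves([
  [[0, -0.3, 0, 0], [0, -0.4, 0, 0], [0, -0.3, 0, 0], [0, 0, 0, 0]],
])

```text
time_s: 11.75
position: [0.5669, -0.0401, 0.0872]
tcp_rot: [-1.334, 1.57, -1.363]
ft_force: [3.1, -0.6, -7.7]
width: 0.0514
```

>>> apply_moves([
  [[0, -0.3, 0, 0], [0, -0.4, 0, 0], [0, -0.3, 0, 0], [0, 0, 0, 0]],
])

```text
time_s: 12.08
position: [0.5666, -0.0501, 0.0872]
tcp_rot: [-1.325, 1.57, -1.354]
ft_force: [4.8, -0.3, -9.9]
width: 0.0513
```

>>> apply_moves([
  [[0.1, -0.3, 0.03, 0], [0, -0.4, 0.01, 0], [0, -0.3, 0, 0], [0, 0, 0, 0]],
])

```text
time_s: 12.42
position: [0.5664, -0.0601, 0.0872]
tcp_rot: [-1.761, 1.57, -1.79]
ft_force: [-2.4, -0.9, 0.6]
width: 0.0512
```

>>> apply_moves([
  [[0, -0.2, 0, 0], [0, -0.2, 0, 0], [0, -0.1, 0, 0], [0, 0, 0, 0]],
])

```text
time_s: 12.75
position: [0.5663, -0.0646, 0.0871]
tcp_rot: [-1.94, 1.57, -1.969]
ft_force: [-6.1, -1.1, 3.4]
width: 0.0512
```

>>> apply_moves([
  [[0, -0.2, 0, 0], [0, -0.2, 0, 0], [0, 0, 0, 0]],
])

```text
time_s: 13.0
position: [0.5661, -0.0687, 0.0871]
tcp_rot: [-1.872, 1.57, -1.901]
ft_force: [-5.4, -0.2, 2.8]
width: 0.0514
```

>>> apply_moves([
  [[0, -0.1, 0, 0], [0, -0.1, 0, 0], [0, 0, 0, 0]],
])

```text
time_s: 13.25
position: [0.5661, -0.0705, 0.0871]
tcp_rot: [-1.965, 1.57, -1.994]
ft_force: [-6.0, 0.7, 3.9]
width: 0.0516
```

>>> apply_moves([
  [[-0.03, -0.1, -0.04, 0], [0, -0.1, 0, 0], [0, 0, 0, 0]],
])

```text
time_s: 13.5
position: [0.566, -0.0725, 0.0871]
tcp_rot: [-0.613, 1.57, -0.641]
ft_force: [-2.6, -0.6, 2.6]
width: 0.0515
```

>>> apply_moves([
  [[0, -0.1, 0, 0], [0, -0.1, 0, 0], [0, 0, 0, 0]],
])

```text
time_s: 13.75
position: [0.566, -0.0744, 0.0871]
tcp_rot: [-0.338, 1.57, -0.366]
ft_force: [-3.5, 0.8, 5.4]
width: 0.0516
```

>>> apply_moves([
  [[0, -0.1, 0, 0], [0, -0.1, 0, 0], [0, 0, 0, 0]],
])

```text
time_s: 14.0
position: [0.5659, -0.0759, 0.0871]
tcp_rot: [0.82, 1.57, 0.792]
ft_force: [-3.2, 2.2, 4.7]
width: 0.0513
```

>>> apply_moves([
  [[-0.02, -0.1, -0.02, 0], [0, -0.1, 0, 0], [0, -0.1, 0, 0], [0, 0, 0, 0]],
])

```text
time_s: 14.33
position: [0.5659, -0.0784, 0.0871]
tcp_rot: [1.03, 1.569, 1.002]
ft_force: [-1.9, 5.2, 4.8]
width: 0.051
```

>>> apply_moves([
  [[0, -0.1, 0, 0], [0, 0, 0, 0], [0, 0, 0, 0]],
])

```text
time_s: 14.58
position: [0.5658, -0.0792, 0.0871]
tcp_rot: [1.116, 1.569, 1.088]
ft_force: [-2.6, 5.6, 4.1]
width: 0.052
```

>>> apply_moves([
  [[-0.03, 0.3, -0.02, 0], [0, 0.4, 0, 0], [0, 0.4, 0, 0], [0, 0.3, 0, 0], [0, 0, 0, 0]],
])

```text
time_s: 15.0
position: [0.5662, -0.0656, 0.0872]
tcp_rot: [0.153, 1.569, 0.125]
ft_force: [4.1, 0.5, 0.2]
width: 0.0511
```

>>> apply_moves([
  [[0, 0.3, 0, 0], [0, 0.4, 0, 0], [0, 0.4, 0, 0], [0, 0.3, 0, 0], [0, 0, 0, 0]],
])

```text
time_s: 15.42
position: [0.5666, -0.0513, 0.0872]
tcp_rot: [0.525, 1.569, 0.497]
ft_force: [4.7, 0.7, -0.4]
width: 0.0516
```

>>> apply_moves([
  [[0, 0.3, -0.02, 0], [0, 0.4, 0, 0], [0, 0.4, 0, 0], [0, 0.3, 0, 0], [0, 0, 0, 0]],
])

```text
time_s: 15.83
position: [0.567, -0.0373, 0.0872]
tcp_rot: [0.372, 1.569, 0.344]
ft_force: [6.3, -0.4, -0.7]
width: 0.0512
```

>>> apply_moves([
  [[0, 0.3, 0, 0], [0, 0.4, 0, 0], [0, 0.4, 0, 0], [0, 0.3, 0, 0], [0, 0, 0, 0]],
])

```text
time_s: 16.25
position: [0.5674, -0.0233, 0.0872]
tcp_rot: [0.36, 1.569, 0.332]
ft_force: [6.5, 0.1, -0.9]
width: 0.0515
```

>>> apply_moves([
  [[0, 0.3, 0.05, 0], [0, 0.4, 0, 0], [0, 0.4, 0, 0], [0, 0.3, 0, 0], [0, 0, 0, 0]],
])

```text
time_s: 16.67
position: [0.5678, -0.0091, 0.0871]
tcp_rot: [1.047, 1.57, 1.019]
ft_force: [5.4, -0.1, -0.6]
width: 0.0515
```

>>> apply_moves([
  [[0, 0.3, 0, 0], [0, 0.4, 0, 0], [0, 0.3, 0, 0], [0, 0, 0, 0]],
])

```text
time_s: 17.0
position: [0.568, 0.0008, 0.0872]
tcp_rot: [1.008, 1.57, 0.98]
ft_force: [5.5, -0.5, 0.8]
width: 0.0514
```

>>> apply_moves([
  [[0, 0.2, 0, 0], [0, 0.2, 0, 0], [0, 0, 0, 0]],
])

```text
time_s: 17.25
position: [0.5682, 0.0045, 0.0871]
tcp_rot: [0.803, 1.57, 0.775]
ft_force: [5.0, 0.6, -0.8]
width: 0.0512
```

>>> apply_moves([
  [[0, 0.2, 0, 0], [0, 0.2, 0, 0], [0, 0, 0, 0]],
])

```text
time_s: 17.5
position: [0.5683, 0.0085, 0.0872]
tcp_rot: [0.743, 1.57, 0.715]
ft_force: [5.4, 0.4, -0.3]
width: 0.0516
```

>>> apply_moves([
  [[0, 0.2, 0, 0], [0, 0.2, 0, 0], [0, 0, 0, 0]],
])

```text
time_s: 17.75
position: [0.5684, 0.0125, 0.0872]
tcp_rot: [0.757, 1.57, 0.729]
ft_force: [4.3, 1.0, -0.7]
width: 0.0513
```

>>> apply_moves([
  [[0, 0.2, 0, 0], [0, 0.2, 0, 0], [0, 0, 0, 0]],
])

```text
time_s: 18.0
position: [0.5685, 0.0165, 0.0872]
tcp_rot: [0.689, 1.57, 0.661]
ft_force: [4.6, 0.0, 0.1]
width: 0.0513
```

>>> apply_moves([
  [[0, 0.2, 0, 0], [0, 0.2, 0, 0], [0, 0, 0, 0]],
])

```text
time_s: 18.25
position: [0.5686, 0.0203, 0.0872]
tcp_rot: [0.316, 1.57, 0.288]
ft_force: [5.3, -0.5, -0.2]
width: 0.0515
```

>>> apply_moves([
  [[0, 0.2, 0, 0], [0, 0.2, 0, 0], [0, 0, 0, 0]],
])

```text
time_s: 18.5
position: [0.5687, 0.0235, 0.0871]
tcp_rot: [-1.186, 1.57, -1.214]
ft_force: [5.2, -2.2, 0.6]
width: 0.0511
```

>>> apply_moves([
  [[0, 0.2, 0.03, 0], [0, 0.2, 0, 0], [0, 0, 0, 0]],
])

```text
time_s: 18.75
position: [0.5688, 0.0269, 0.0872]
tcp_rot: [-1.698, 1.569, -1.727]
ft_force: [2.7, -4.9, 0.4]
width: 0.0513
```

>>> apply_moves([
  [[0, 0.2, 0, 0], [0, 0.2, 0, 0], [0, 0, 0, 0]],
])

```text
time_s: 19.0
position: [0.5689, 0.0306, 0.0872]
tcp_rot: [-1.657, 1.568, -1.686]
ft_force: [3.5, -6.0, 1.5]
width: 0.0513
```

>>> apply_moves([
  [[0, 0.2, 0, 0], [0, 0.2, 0, 0], [0, 0, 0, 0]],
])

```text
time_s: 19.25
position: [0.569, 0.0346, 0.0872]
tcp_rot: [-1.673, 1.568, -1.702]
ft_force: [3.2, -5.2, 1.1]
width: 0.0511
```

>>> apply_moves([
  [[0, 0.2, 0, 0], [0, 0.2, 0, 0], [0, 0, 0, 0]],
])

```text
time_s: 19.5
position: [0.5691, 0.0386, 0.0871]
tcp_rot: [-1.704, 1.568, -1.733]
ft_force: [3.9, -5.8, 0.9]
width: 0.0513
```

>>> apply_moves([
  [[0, 0.2, 0, 0], [0, 0.2, 0, 0], [0, 0, 0, 0]],
])

```text
time_s: 19.75
position: [0.5693, 0.0426, 0.0872]
tcp_rot: [-1.653, 1.568, -1.682]
ft_force: [2.4, -4.9, 1.0]
width: 0.0513
```

>>> apply_moves([
  [[0, 0.2, 0, 0], [0, 0.2, 0, 0], [0, 0, 0, 0]],
])

```text
time_s: 20.0
position: [0.5694, 0.0476, 0.0872]
tcp_rot: [-1.907, 1.57, -1.936]
ft_force: [4.0, -0.5, 0.6]
width: 0.0515
```

>>> apply_moves([
  [[0, 0.2, 0, 0], [0, 0.2, 0, 0], [0, 0, 0, 0]],
])

```text
time_s: 20.25
position: [0.5695, 0.0526, 0.0872]
tcp_rot: [1.737, 1.57, 1.709]
ft_force: [2.0, 1.0, -1.0]
width: 0.0513
```

>>> apply_moves([
  [[0, 0.2, 0, 0], [0, 0.2, 0, 0], [0, 0, 0, 0]],
])

```text
time_s: 20.5
position: [0.5697, 0.0564, 0.0872]
tcp_rot: [1.867, 1.57, 1.839]
ft_force: [2.9, 0.9, 0.5]
width: 0.0515
```

>>> apply_moves([
  [[0, 0.3, 0.03, 0], [0, 0.4, 0, 0], [0, 0.4, 0, 0], [0, 0.4, 0, 0], [0, 0.3, 0, 0], [0, 0, 0, 0]],
])

```text
time_s: 21.0
position: [0.5702, 0.0749, 0.0872]
tcp_rot: [2.306, 1.57, 2.278]
ft_force: [-1.9, 0.7, 2.3]
width: 0.0513
```

>>> apply_moves([
  [[0, 0.3, 0, 0], [0, 0.4, 0, 0], [0, 0.4, 0, 0], [0, 0.4, 0, 0], [0, 0.3, 0, 0], [0, 0, 0, 0]],
])

```text
time_s: 21.5
position: [0.5707, 0.0928, 0.0871]
tcp_rot: [2.272, 1.57, 2.245]
ft_force: [-5.2, 0.7, 3.1]
width: 0.0514
```

>>> apply_moves([
  [[0, 0.3, 0, 0], [0, 0.4, 0, 0], [0, 0.4, 0, 0], [0, 0.4, 0, 0], [0, 0.3, 0, 0], [0, 0, 0, 0]],
])

```text
time_s: 22.0
position: [0.5713, 0.1105, 0.0872]
tcp_rot: [2.396, 1.57, 2.368]
ft_force: [-5.4, 0.4, 4.0]
width: 0.0513
```

>>> apply_moves([
  [[0, 0.3, 0, 0], [0, 0.4, 0, 0], [0, 0.4, 0, 0], [0, 0.4, 0, 0], [0, 0.3, 0, 0], [0, 0, 0, 0]],
])

```text
time_s: 22.5
position: [0.5718, 0.1284, 0.0871]
tcp_rot: [2.436, 1.57, 2.408]
ft_force: [-5.9, 1.3, 3.5]
width: 0.0513
```

>>> apply_moves([
  [[-0.03, 0.3, -0.05, 0], [0, 0.3, 0, 0], [0, 0.3, 0, 0], [0, 0.3, 0, 0], [0, 0, 0, 0]],
])

```text
time_s: 22.92
position: [0.5721, 0.1406, 0.0871]
tcp_rot: [1.319, 1.57, 1.291]
ft_force: [-0.7, 1.1, -0.8]
width: 0.0511
```

>>> apply_moves([
  [[0, 0.2, 0, 0], [0, 0.2, 0, 0], [0, 0.1, 0, 0], [0, 0, 0, 0]],
])

```text
time_s: 23.25
position: [0.5722, 0.1451, 0.0872]
tcp_rot: [1.037, 1.57, 1.009]
ft_force: [2.1, 0.3, -2.7]
width: 0.0515
```

>>> apply_moves([
  [[0, 0.2, 0, 0], [0, 0.1, 0, 0], [0, 0, 0, 0]],
])

```text
time_s: 23.5
position: [0.5723, 0.1476, 0.0872]
tcp_rot: [-1.397, 1.57, -1.425]
ft_force: [1.8, -1.4, -3.1]
width: 0.0514
```

>>> apply_moves([
  [[0, 0.2, 0, 0], [0, 0, 0, 0], [0, 0, 0, 0]],
])

```text
time_s: 23.75
position: [0.5723, 0.1494, 0.0872]
tcp_rot: [-1.509, 1.57, -1.538]
ft_force: [2.8, -3.8, -4.2]
width: 0.0511
```

>>> apply_moves([
  [[0.02, 0.15, 0, 0], [0, 0, 0, 0], [0, 0, 0, 0]],
])

```text
time_s: 24.0
position: [0.5723, 0.1507, 0.0872]
tcp_rot: [-1.551, 1.57, -1.58]
ft_force: [2.9, -4.7, -2.8]
width: 0.0514
```

>>> apply_moves([
  [[0, -0.3, 0, 0], [0, -0.4, 0, 0], [0, -0.4, 0, 0], [0, -0.4, 0, 0], [0, -0.4, 0, 0], [0, -0.3, 0, 0], [0, 0, 0, 0]],
])

```text
time_s: 24.58
position: [0.5717, 0.1283, 0.0872]
tcp_rot: [-1.51, 1.57, -1.539]
ft_force: [4.7, -0.5, -6.3]
width: 0.0514
```

>>> apply_moves([
  [[0, -0.3, 0, 0], [0, -0.4, 0, 0], [0, -0.4, 0, 0], [0, -0.4, 0, 0], [0, -0.4, 0, 0], [0, -0.3, 0, 0], [0, 0, 0, 0]],
])

```text
time_s: 25.17
position: [0.5711, 0.1065, 0.0872]
tcp_rot: [-1.386, 1.57, -1.415]
ft_force: [4.9, -1.6, -7.0]
width: 0.0511
```

>>> apply_moves([
  [[0, -0.3, 0, 0], [0, -0.4, 0, 0], [0, -0.4, 0, 0], [0, -0.4, 0, 0], [0, -0.4, 0, 0], [0, -0.3, 0, 0], [0, 0, 0, 0]],
])

```text
time_s: 25.75
position: [0.5705, 0.0847, 0.0872]
tcp_rot: [-1.122, 1.57, -1.151]
ft_force: [4.8, -1.1, -6.0]
width: 0.0512
```

>>> apply_moves([
  [[0, -0.3, 0, 0], [0, -0.4, 0, 0], [0, -0.4, 0, 0], [0, -0.3, 0, 0], [0, -0.3, 0, 0], [0, -0.3, 0, 0], [0, 0, 0, 0]],
])

```text
time_s: 26.33
position: [0.5699, 0.0648, 0.0872]
tcp_rot: [-1.091, 1.57, -1.119]
ft_force: [5.3, -0.5, -6.2]
width: 0.0509
```

Here I reduce the side forces, and then creep forward into the spot.

>>> apply_moves([
  [[0.05, -0.3, 0.04, 0], [0, -0.3, 0, 0], [0, -0.3, 0, 0], [0, -0.3, 0, 0], [0, 0, 0, 0]],
])

```text
time_s: 26.75
position: [0.5696, 0.0525, 0.0872]
tcp_rot: [-2.19, 1.57, -2.219]
ft_force: [-0.8, -0.2, -0.4]
width: 0.0514
```

>>> apply_moves([
  [[0, -0.2, 0, 0], [0, -0.2, 0, 0], [0, 0, 0, 0]],
])

```text
time_s: 27.0
position: [0.5695, 0.0488, 0.0872]
tcp_rot: [-2.336, 1.57, -2.365]
ft_force: [-4.0, -0.9, 2.4]
width: 0.0515
```

>>> apply_moves([
  [[0, -0.2, 0, 0], [0, -0.2, 0, 0], [0, 0, 0, 0]],
])

```text
time_s: 27.25
position: [0.5694, 0.0453, 0.0871]
tcp_rot: [2.432, 1.57, 2.404]
ft_force: [-6.2, 1.3, 4.3]
width: 0.0512
```

>>> apply_moves([
  [[0, -0.2, 0, 0], [0, -0.2, 0, 0], [0, 0, 0, 0]],
])

```text
time_s: 27.5
position: [0.5693, 0.0418, 0.0871]
tcp_rot: [1.905, 1.57, 1.877]
ft_force: [-4.4, 2.4, 3.5]
width: 0.0511
```

>>> apply_moves([
  [[0, -0.2, 0, 0], [0, -0.2, 0, 0], [0, 0, 0, 0]],
])

```text
time_s: 27.75
position: [0.5692, 0.0383, 0.0871]
tcp_rot: [1.744, 1.569, 1.716]
ft_force: [-4.8, 5.3, 3.9]
width: 0.0513
```

>>> apply_moves([
  [[-0.03, -0.2, -0.04, 0], [0, -0.2, 0, 0], [0, 0, 0, 0]],
])

```text
time_s: 28.0
position: [0.5691, 0.0345, 0.0872]
tcp_rot: [1.347, 1.568, 1.319]
ft_force: [-2.0, 5.4, 1.0]
width: 0.0514
```

>>> apply_moves([
  [[0, -0.2, 0, 0], [0, -0.2, 0, 0], [0, 0, 0, 0]],
])

```text
time_s: 28.25
position: [0.569, 0.0304, 0.0872]
tcp_rot: [1.336, 1.569, 1.308]
ft_force: [-2.3, 4.2, 1.8]
width: 0.0516
```

>>> apply_moves([
  [[0, -0.1, 0, 0], [0, 0, 0, 0], [0, 0, 0, 0]],
])

```text
time_s: 28.5
position: [0.569, 0.0296, 0.0872]
tcp_rot: [1.351, 1.568, 1.323]
ft_force: [-1.6, 6.2, 1.5]
width: 0.0514
```

>>> apply_moves([
  [[0, 0.2, 0, 0], [0, 0.2, 0, 0], [0, 0, 0, 0]],
])

```text
time_s: 28.75
position: [0.569, 0.0327, 0.0871]
tcp_rot: [0.322, 1.57, 0.294]
ft_force: [-2.0, 2.9, 2.4]
width: 0.0511
```

>>> apply_moves([
  [[0, 0.1, 0, 0], [0, 0.05, 0, 0], [0, 0, 0, 0], [0, 0, 0, 0]],
])

```text
time_s: 29.08
position: [0.569, 0.0336, 0.0871]
tcp_rot: [-0.761, 1.57, -0.79]
ft_force: [-0.7, 1.3, 1.8]
width: 0.0514
```

>>> apply_moves([
  [[0, 0, 0, 0], [0, 0, 0, 0], [0, 0, 0, 0], [0, 0, 0, 0]],
], gripper=5.8)

```text
time_s: 29.42
position: [0.5692, 0.0336, 0.0871]
tcp_rot: [-0.215, 1.57, -0.244]
ft_force: [0.1, -0.1, -0.2]
width: 0.0582
```

>>> apply_moves([
  [[0, 0, 0, 0], [0, 0, 0, 0], [0, 0, 0, 0], [0, 0, 0, 0], [0, 0, 0, 0], [0, 0, 0, 0]],
], gripper=8.5)

```text
time_s: 29.92
position: [0.5689, 0.0338, 0.0871]
tcp_rot: [0.103, 1.571, 0.074]
ft_force: [0.0, 0.7, -0.0]
width: 0.0849
```

```bash
python3 st.py
python3 - <<'E'
from h import *
p,d=vision.grab_frame("scene");cv2.imwrite("pics/v3.png",cv2.resize(p[120:260,220:440,::-1],None,fx=3.5,fy=3.5,interpolation=2))
E
```

```text
29.92 [[0.0001, 0.0285, 0.9996], [0.0, 0.9996, -0.0285], [-1.0, 0.0, 0.0001]] [0.5689 0.0338 0.0871] [ 0.01  0.7  -0.03] [ 0.008 -0.008 -0.04 ] 0.0849
```

View pics/v3.png

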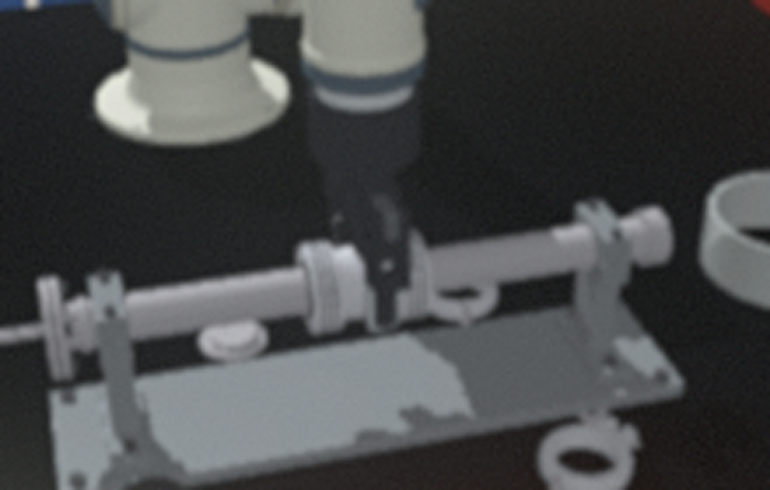

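The fingers are open and clear of the collar, which spans about x 300–428 in the crop. Next I lift straight up.

>>> apply_moves([
  [[-0.5, 0, 0, 0], [-1.5, 0, 0, 0], [-2, 0, 0, 0], [-2.5, 0, 0, 0], [-2.5, 0, 0, 0], [-2, 0, 0, 0], [-1, 0, 0, 0], [0, 0, 0, 0]],
])

```text
time_s: 30.63
position: [0.57, 0.0338, 0.2106]
tcp_rot: [0.03, 1.565, 0.002]
ft_force: [0.4, -0.7, 0.3]
width: 0.0852
```

>>> apply_moves([
  [[0, 0, 0, 0], [0, 0, 0, 0], [0, 0, 0, 0], [0, 0, 0, 0]],
])

```text
time_s: 30.97
position: [0.5683, 0.0338, 0.2052]
tcp_rot: [-3.116, 1.568, 3.139]
ft_force: [-0.1, -0.8, -0.7]
width: 0.085
```

```bash
python3 st.py
python3 - <<'E'
from h import *
p,d=vision.grab_frame("scene");cv2.imwrite("pics/v4.png",p[:,:,::-1])
W=cloud("scene",d);x,y,z=W[...,0],W[...,1],W[...,2]
r=np.hypot(x-(0.5690+0.029*y),z-0.1095)
m=(r>.0285)&(r<.0345)&(y>-.1)&(y<.15)&(x>.55)&(z<.15)&(z>.07);h,e=np.histogram(y[m],np.arange(-.1,.15,.004));print([(float(round(a,3)),int(b)) for a,b in zip(e,h) if b>4])
E
```

```text
30.97 [[-0.0029, 0.0285, 0.9996], [0.0, 0.9996, -0.0285], [-1.0, -0.0001, -0.0029]] [0.5683 0.0338 0.2052] [-0.07 -0.78 -0.66] [-0.093 -0.04  -0.024] 0.085
[(-0.012, 26), (-0.008, 45), (-0.004, 33), (0.0, 40), (0.004, 33), (0.008, 16), (0.052, 31), (0.056, 39), (0.06, 38), (0.064, 39), (0.068, 35), (0.072, 12)]
```

View pics/v4.png

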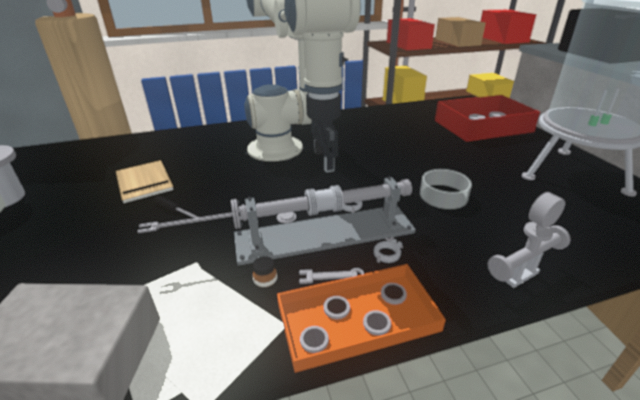

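The collar stands at y ≈ 0.031 m (image (322,200)). That is 0.0335 m in gripper coordinates, which matches the middle of the felt spot. The gripper is well clear and the bystanders look undisturbed, so I'm handing in.

```bash
python3 -c "
from plant import manip
print(manip.finish_job())"
```

```text
the job is handed in; nothing more can be done
None
```

I ran the collar to the front stop, then to the rear stop, and left it let go on the tight spot. The job is handed in at about 31 s on the clock; no verdict is reported, so these are my own readings.

- **Stops:** I felt the front stop at gripper y ≈ −0.0735 and the rear stop at ≈ +0.146. That is a travel of 0.2195 m against the 0.220 m expected. I pressed about 5–6 N into each.
- **Tight spot:** The drag was about 5–6 N. Going forward it began at y ≈ 0.046 and ended at ≈ 0.022; going back it began at ≈ 0.021 and ended at ≈ 0.045. The middle is therefore ≈ 0.0335, about 3 mm ahead of the tube's middle.
- **Leaving it:** I came onto the spot from the rear, backed off the magnet's lag until the force along the tube was about 1 N, opened the fingers and lifted straight up.
- **Last checks:** The camera puts the collar's centre at y ≈ 0.0313, which is 0.0335 in gripper coordinates, so it matches the felt middle. The gripper is clear, and the bystanders I could see in the last picture had not visibly moved; I did not measure them.
- **Side load:** Keeping the grip on the tube's axis took small corrections. Sideways and vertical forces on the gripper reached up to about 10 N for short stretches.

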